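Index a weighted domed casting one hole towards the curing lamp

TASK

Set the stemmed steel weight on the crown of the domed casting so that it stays balanced there by itself. Then pull up the black plunger knob, slide the carriage with the balanced weight to the next hole towards the round column-shaped curing lamp, and let the pin go fully home in that hole. Finish while still gripping the knob, holding the pin home, and leave the jar, the offcut and the dowel where they stand.

Things in the scene. Friction and masses are not known exactly. Their poses are not given: they have to be found in the camera images.
- rail: fixed drilled rail lying flat on the bench, 460 mm long (its own y axis), 80 mm wide, 30 mm high; dark steel base, aluminium top with a row of rectangular holes along its middle, 40 mm from one hole to the next. Origin at the centre of its underside, z up. The lamp stands off one of its ends, the jar off the other
- carriage_slide (a joint): position (m) of the aluminium carriage that slides along the rail (216 mm long, top plate 44 mm above the bench, it bears the dome and the plunger); grows towards the rail's +y. It starts at 0, pin locked in a hole; the neighbouring holes are at +0.040 and -0.040, more beyond. With the pin clear about 1.5 N of friction resists sliding; stops at +-0.090. The pin has 1 mm of play each way in a hole
- plunger_slide (a joint): height (m) of the spring plunger: 0 with the pin fully home, its stop at 0.022. The pin (10 mm, round-ended, 14 mm deep in the hole) is clear of the hole from 0.014 up. The spring pushes it down with about 4 N at 0 and 7 N at the top. Let down not over a hole, the pin rests on the rail at 0.014; its round end finds the hole from up to about 3 mm off centre
- knob_top (a point): centre of the top of the plunger's plain round black knob (diameter 30 mm, 30 mm tall, axis upright, on a 24 mm bush); with the pin home its top is 111 mm above the bench. It moves with the plunger and the carriage
- carriage: the carriage with the milky white casting fixed on it: a hemisphere of radius 55 mm (its centre 60 mm above the bench) on a 114 x 114 x 16 mm square slab. Axes as the rail's, origin at bench height on the rail's centre line (on the rail's origin when the slide reads 0); the dome's centre is 58 mm along the rail's +y from that origin and 120 mm along the rail's +y from the knob's axis
- crown (a point): highest point of the dome, 115 mm above the bench
- weight: bare steel weight, about 0.35 kg, loose, at first standing on the bench: flat round foot of 56 mm diameter and 12 mm thickness with an upright round stem of 24 mm diameter on it, 48 mm high in all. Origin at the centre of its underside, z along the stem
- lamp: fixed curing lamp: upright column 152 mm tall, black round foot 72 mm across, pale glowing tube with thin guard bars, aluminium cap. Origin at the centre of its underside. It stands off one end of the rail: either one
- jar: bystander: loose amber jar with a white lid, 64 mm diameter, 90 mm high, off the rail's other end. Origin at the centre of its underside
- offcut: bystander: loose milky white block 50 x 70 x 38 mm with a scalloped top. Origin at the centre of its underside
- dowel: bystander: loose steel dowel standing on end, 22 mm diameter, 70 mm tall, no foot. Origin at the centre of its underside
- plunger: the plunger: pin and knob in one; origin on their upright axis, 111 mm below the knob's top; z up
Not all that is in view belongs to the job. Leave any orange look-alike of the weight alone.

How it is judged:
By the outcome, as a careful person would: the job done as asked, in the order asked, and still so for the second after the job is handed in, while the arm keeps its last pose, push and grip.
It also fails if it takes over 56 s, if anything falls off the work surface, if the arm or the gripper's body presses on something with over 40 N, if the wrist force passes 120 N, or if a joint passes its speed limit or range.

ROBOT

A 6-joint arm with a two-finger parallel gripper is mounted at the origin on the work surface. World frame = base frame: x ahead of the robot, y to its left, z up, the work surface at z = 0. Lengths are in m, angles in rad, forces in N, time in s.
With the tool pointing down it reaches from about 0.25 to 0.725 m from the base axis. Payload 4 kg.
Tool frame: the origin (TCP) lies at the very end of the fingers, on their centre line; the grasp point (between the pads) lies 19 mm behind it; z points along the fingers, y is the line along which they close (so a half turn about z gives the same grasp; the last joint's range is limited). The gripper opens to 85 mm and grips with 20 to 120 N. Pads are 22 mm wide; open, the fingers measure 114 mm over their backs; the gripper's body (76 mm by 85 mm) begins 54 mm behind the grasp point. The pads swing forward as they close: fully open they stand 13 mm farther back than shut.
Start: joints at [1.271, 0.241, 0.005, 1.335, 0, 1.571], TCP at [0.148, 0.478, 0.231] pointing down, gripper open.
Joint ranges: [-2.72, 2.72], [-1.05, 1.87], [-1.09, 1.28], [-1.99, 2.15], [-1.42, 1.44], [-3.14, 3.14]. Speed limits (rad/s): [2.79, 2.79, 3.14, 3.14, 3.14, 3.14].

INTERFACE

Orientations are given as a unit quaternion [x, y, z, w].
In Python, from workcell import bot gives the robot as it stands.
- The arm moves only by the tool carry_out, never from a script. Its argument "increments" is one flat list of numbers, 5 for each row, row after row: the finger opening in cm, from 0 to 8.54, then the shift along the tool's x, y, z in cm, then the turn about the tool's z in rad. A call has exactly 5 rows; each row shifts and turns the commanded pose from where the row before left it, along the tool's axes as they then stand; what a row does not reach is not made up. A row lasts 1/8 s, in which the tool goes at most 62.5 mm and 10.7 degrees, less where a joint would pass 70% of its speed; a pose out of reach is approached as far as the arm can. A call with a gripper value outside its range is refused whole. The fingers move at their own pace and stop on an object; the grip force is fixed at half the most. Time passes only in rows, so rows that do not move let the fingers close, or fill a call up. It gives the time, the measured TCP pose, the force, the opening and the grip force at its end, in the units of the state.
- bot.get_obs(): the state, without advancing time (a new reading comes with each control period).
- bot.camera(name): name is "scene" or "top"; returns a dict with "pixels" (480x640x3 uint8, blue, green, red), "range_z" (480x640 float32, m along the optical axis (not along the pixel's ray), 0 where there is no reading), "mtx" (3x3 intrinsics, pixels), "D" ([k1, k2, p1, p2, k3] as OpenCV has them; the pictures are not rectified), "eye" and "attitude" of the camera in the world. Camera axes: x right, y down, z forward; pixel columns grow to the right and rows downward; lengths in m; the calibration is good to about 2 mm. A picture is of the moment at which its call begins.
- bot.job_done(): hands the job in; it is judged then, once.
Trained networks look in a picture, given as the dict that the camera call returned (one of the last four; its "shot" number tells which), for a name from the list of things; names that differ only in an ending like _2 or _b are one class to them, and where a whole thing is asked for, a point or a joint stands for the part that bears it (a point fixed in the world has none). Each returns a list of dicts, best first, with "p" (0 to 1); they miss things now and then, are a little off and sometimes report something else, mostly with a low value. They report only what shows in the picture. A call takes as long as a camera call. They do not tell look-alikes from the thing itself.
- bot.find_in(picture, name): "xyz" ([x, y, z] in m, in the coordinates of the camera as it stood for that picture, good to about 4 mm: the middle of the surface that is visible of it).
- bot.regions_of(picture, name): "mask" (480x640 bool, what is visible of it).
- bot.place_of(picture, name): "xyz" ([x, y, z] in m, in the coordinates of the camera as it stood for that picture, good to about 4 mm: a listed point, or the origin of a listed thing).
The state is a dict: "clock": time; "joint_pos": joint angles; "joint_vel": joint speeds; "tau": joint torques, N m; "eef_pos": TCP position; "tool_rot": TCP orientation; "ft_force": force on the tool from outside, world axes, zero at the start; "ft_torque": the same for the moment, N m; "grip_width": finger opening in m; "grasp_force": force on a finger pad.
Only numpy, scipy, OpenCV 4.12 (cv2) and the standard library are available. Lean on these libraries where they do the work, as an engineer would, in place of code of your own. Each camera call takes 0.05 s, during which the arm holds its last target. There are 200 camera calls.

## Working session

There is one attempt and no reset: what is moved stays moved. The work goes in short steps, Python scripts to look and compute and a tool call to move; the robot and the scene stay as the last step left them, time stands still between calls to the robot, and variables do not carry over. Pictures are saved under pics/ and viewed, at most 10 in all, crops included, and the job is handed in when it is done.

Besides the shell and the picture viewer there is one more tool, called after "Emit:" as name(argument=value, ...), one argument or row to a line, values as JSON. carry_out: Moves the arm, as the interface text tells. Its arguments: {"type":"object","properties":{"increments":{"type":"array","items":{"type":"number"}}},"required":["increments"]}

```bash
mkdir -p pics
cat > h.py <<'E'
import numpy as np, cv2
from scipy.spatial.transform import Rotation as R
from workcell import bot
def att(p):
    a=np.array(p["attitude"],float)
    return a if a.shape==(3,3) else R.from_quat(a).as_matrix()
def w(p,x): return att(p)@np.array(x)+np.array(p["eye"])
def cloud(p,mask):
    v,u=np.nonzero(mask&(p["range_z"]>0)); z=p["range_z"][v,u]
    n=cv2.undistortPoints(np.c_[u,v].astype(np.float32)[:,None],p["mtx"],np.array(p["D"]))[:,0]
    return (np.c_[n*z[:,None],z])@att(p).T+np.array(p["eye"])
def pix(p,X):
    c=att(p).T@(np.array(X)-np.array(p["eye"]))
    return cv2.projectPoints(c[None],np.zeros(3),np.zeros(3),p["mtx"],np.array(p["D"]))[0].ravel().round()
E
python3 - <<'E'
from h import *
np.set_printoptions(precision=4,suppress=True)
for c in ("scene","top"):
    p=bot.camera(c); cv2.imwrite(f"pics/{c}0.png",p["pixels"]); print(c,p["eye"],p["attitude"])
    for n in ["rail","knob_top","crown","carriage","weight","lamp","jar","offcut","dowel"]:
        for d in bot.place_of(p,n)[:3]:
            X=w(p,d["xyz"]); print(n,round(d["p"],2),X,pix(p,X))
E
```

```text
scene [1.0026 0.3835 0.7254] [ 0.4008  0.8477 -0.3154 -0.1456]
rail 0.7 [ 0.611  -0.0114  0.0006] [289. 268.]
knob_top 0.56 [ 0.6307 -0.0767  0.1155] [252. 218.]
crown 0.56 [0.6052 0.041  0.1147] [311. 241.]
carriage 0.69 [ 0.6141 -0.0174 -0.0012] [286. 268.]
weight 0.84 [0.3618 0.3083 0.0004] [497. 271.]
weight 0.67 [0.446  0.2477 0.0035] [448. 282.]
weight 0.63 [0.4453 0.1502 0.0031] [405. 256.]
lamp 0.87 [ 0.6827 -0.3175  0.0007] [162. 217.]
jar 0.82 [0.5443 0.2945 0.0015] [444. 331.]
jar 0.52 [ 0.4222 -0.2824  0.0037] [257. 162.]
offcut 0.58 [ 0.4218 -0.2839  0.0052] [257. 161.]
top [0.4591 0.0276 1.2783] [-0.7017  0.7101 -0.0423  0.0406]
rail 0.83 [ 0.6168 -0.0194 -0.0019] [333. 235.]
knob_top 0.73 [ 0.6257 -0.0747  0.1126] [362. 224.]
crown 0.71 [0.6037 0.0389 0.1098] [307. 235.]
crown 0.32 [0.4455 0.2455 0.0005] [213. 314.]
carriage 0.71 [ 0.6159 -0.0166  0.0007] [332. 235.]
weight 0.84 [ 0.4446  0.3573 -0.0023] [162. 316.]
weight 0.8 [0.4466 0.2451 0.0007] [213. 314.]
weight 0.59 [ 0.3666  0.3071 -0.0003] [184. 352.]
lamp 0.86 [ 0.6868 -0.3189  0.0005] [467. 202.]
lamp 0.35 [0.5509 0.2952 0.0032] [191. 266.]
jar 0.73 [0.5494 0.2948 0.0045] [191. 267.]
jar 0.26 [ 0.6862 -0.3212 -0.0006] [468. 203.]
offcut 0.78 [ 0.4192 -0.2772 -0.0004] [453. 324.]
dowel 0.56 [ 0.7917 -0.0798  0.0016] [359. 158.]
dowel 0.4 [ 0.6878 -0.3185 -0.0013] [467. 202.]
```

Run:
```python
import cv2
a=cv2.imread("pics/scene0.png");b=cv2.imread("pics/top0.png")
cv2.imwrite("pics/c1.png",cv2.resize(a[200:360,370:570],None,fx=3.5,fy=3.5))
```

```text
(no output)
```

View pics/scene0.png

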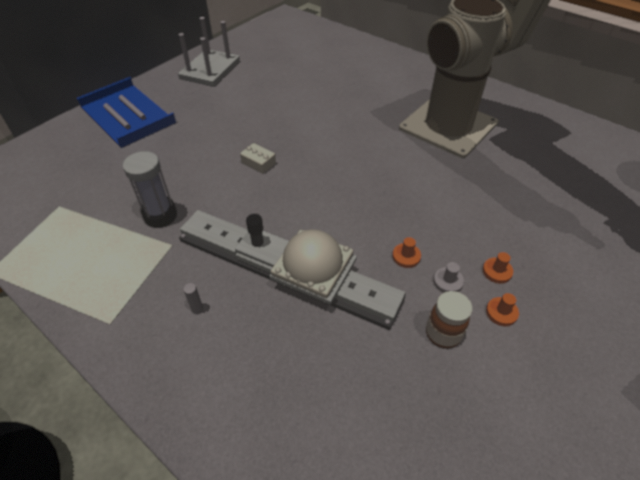

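View pics/top0.png

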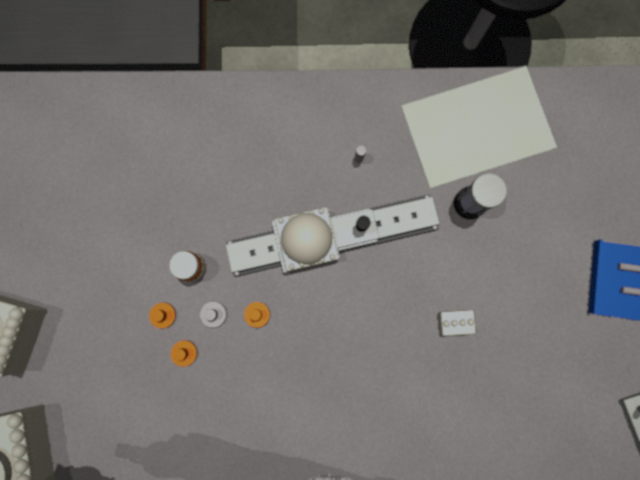

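The steel weight candidates are in the scene picture: orange ones at (407,251), (498,266) and (504,308), and a bare steel one at (449,277). The steel one fits the description. The lamp stands at the rail's -y end, so the slide target is -0.040.

Run:
```python
from h import *
from scipy.optimize import least_squares
np.set_printoptions(precision=4,suppress=True)
o=bot.get_obs(); print(o["eef_pos"],o["tool_rot"],o["grip_width"]); print(R.from_quat(o["tool_rot"]).as_matrix())
for c in ("scene","top"):
    p=bot.camera(c); C=cloud(p,np.ones((480,640),bool))
    s=C[(np.hypot(C[:,0]-.604,C[:,1]-.04)<.05)&(C[:,2]>.075)&(C[:,2]<.125)]
    f=least_squares(lambda q:np.linalg.norm(s-q,axis=1)-.055,[.604,.04,.06],loss="soft_l1",f_scale=.002)
    print(c,"dome",f.x,len(s))
    for n,g,zt in(("knob",(.628,-.076),.111),("weight stem",(.446,.2465),.048)):
        k=C[(np.hypot(C[:,0]-g[0],C[:,1]-g[1])<.03)&(abs(C[:,2]-zt)<.005)]
        print(n,len(k),k.mean(0),(k.min(0)+k.max(0))/2,np.ptp(k,axis=0))
    k=C[(np.hypot(C[:,0]-.446,C[:,1]-.2465)<.04)&(abs(C[:,2]-.012)<.005)]
    print("foot",len(k),(k.min(0)+k.max(0))/2,np.ptp(k,axis=0))
    m=(abs(C[:,2]-.03)<.004)&(abs(C[:,0]-.61)<.12)&(abs(C[:,1])<.26)
    r=cv2.minAreaRect(C[m][:,:2].astype(np.float32)*1000);print("rail top",r)
```

```text
[0.1477 0.4777 0.2313] [ 0.1493  0.9888 -0.     -0.    ] 0.08558854613341076
[[-0.9554  0.2953 -0.    ]
 [ 0.2953  0.9554 -0.    ]
 [ 0.     -0.     -1.    ]]
scene dome [0.6018 0.0409 0.061 ] 2000
knob 182 [ 0.6298 -0.0742  0.1114] [ 0.6285 -0.0752  0.1106] [0.0296 0.0289 0.009 ]
weight stem 120 [0.4474 0.2465 0.0488] [0.4461 0.2463 0.048 ] [0.0245 0.0231 0.0093]
foot 406 [0.4465 0.2461 0.012 ] [0.0548 0.0543 0.0098]
rail top ((627.235107421875, -12.95947265625), (88.17549133300781, 461.3775939941406), 12.599370002746582)
top dome [0.6029 0.0413 0.0598] 1791
knob 158 [ 0.6283 -0.0756  0.1111] [ 0.6283 -0.076   0.1111] [0.0267 0.0286 0.0096]
weight stem 98 [0.4465 0.2453 0.0478] [0.4469 0.2454 0.0483] [0.0209 0.0234 0.0093]
foot 381 [0.4465 0.2412 0.0121] [0.0516 0.0624 0.0097]
rail top ((605.8134155273438, -18.606124877929688), (92.92317962646484, 462.80035400390625), 14.082695007324219)
```

View pics/c1.png

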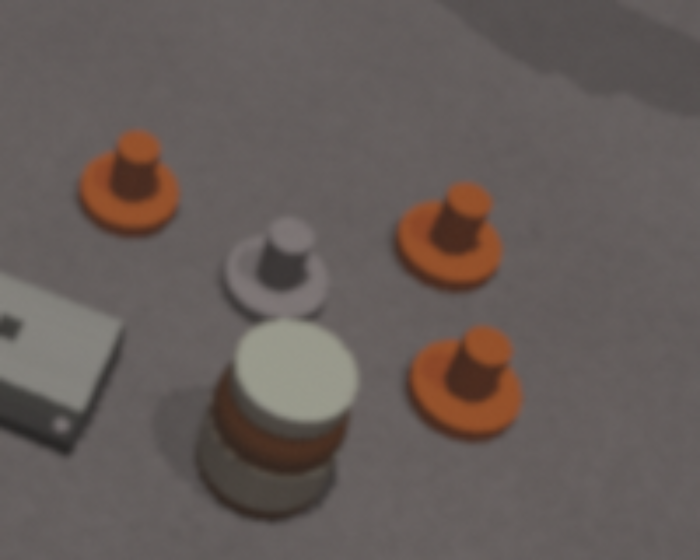

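The crop confirms the bare steel weight: stem at about (285,245) in the crop, with the orange look-alikes around it and the jar in front.

Emit:
carry_out(
  increments=[5,-4.4,-1.65,0.8,0,5,-4.4,-1.65,0.8,0,5,-4.4,-1.65,0.8,0,5,-4.4,-1.65,0.8,0,5,-4.4,-1.65,0.8,0],
)

```text
clock: 1.72
eef_pos: [0.3346, 0.333, 0.1912]
tool_rot: [0.149, 0.989, 0.0, 0.0]
ft_force: [0.5, 0.5, 0.5]
grip_width: 0.0499
grasp_force: 0.0
```

Emit:
carry_out(
  increments=[5,-3.35,-1.27,1.5,0,5,-3.35,-1.27,1.5,0,5,-3.35,-1.27,1.5,0,5,-3.35,-1.27,1.5,0,5,0,0,0,0],
)

```text
clock: 2.35
eef_pos: [0.4473, 0.244, 0.13]
tool_rot: [0.151, 0.988, -0.001, -0.001]
ft_force: [-0.2, -0.1, 0.2]
grip_width: 0.0501
grasp_force: 0.0
```

Emit:
carry_out(
  increments=[5,0,0,2.5,0,5,0,0,3,0,5,0,0,2.8,0,5,0,0,2,0,5,0,0,0.5,0],
)

```text
clock: 2.98
eef_pos: [0.4451, 0.246, 0.0225]
tool_rot: [0.149, 0.989, -0.001, -0.001]
ft_force: [0.4, 0.0, -0.2]
grip_width: 0.0501
grasp_force: 0.0
```

Emit:
carry_out(
  increments=[5,0,0,0.5,0,5,0,0,0,0,2,0,0,0,0,2,0,0,0,0,2,0,0,0,0],
)

```text
clock: 3.6
eef_pos: [0.4471, 0.2459, 0.0193]
tool_rot: [0.149, 0.989, 0.0, 0.001]
ft_force: [-0.8, -2.2, 6.6]
grip_width: 0.0224
grasp_force: 59.1
```

Emit:
carry_out(
  increments=[1,0,0,-1.5,0,1,0,0,-4,0,1,0,0,-4.5,0,1,0,0,-4.5,0,1,0,0,-2.5,0],
)

```text
clock: 4.22
eef_pos: [0.447, 0.2462, 0.1912]
tool_rot: [0.149, 0.989, 0.001, 0.001]
ft_force: [0.6, -0.1, -4.4]
grip_width: 0.0229
grasp_force: 59.2
```

Emit:
carry_out(
  increments=[1,-1.5,-1,0,0,1,-3,-2,0,0,1,-3.4,-2.5,0,0,1,-3.4,-2.5,0,0,1,-3.4,-2.5,0,0],
)

```text
clock: 4.85
eef_pos: [0.5557, 0.0997, 0.1862]
tool_rot: [0.15, 0.989, -0.001, -0.002]
ft_force: [0.5, -0.0, -4.3]
grip_width: 0.022
grasp_force: 59.3
```

Emit:
carry_out(
  increments=[1,-3,-2.2,0,0,1,-2,-1.4,0,0,1,-1,-0.7,0,0,1,0,0,0,0,1,0,0,0,0],
)

```text
clock: 5.48
eef_pos: [0.5998, 0.0439, 0.1878]
tool_rot: [0.149, 0.989, 0.0, -0.001]
ft_force: [-0.8, -0.5, -3.6]
grip_width: 0.0221
grasp_force: 59.3
```

```bash
cat > m.py <<'E'
from h import *
np.set_printoptions(precision=4,suppress=True)
o=bot.get_obs(); print(o["clock"],o["eef_pos"],o["tool_rot"],o["ft_force"],o["grip_width"],o["grasp_force"])
for c in ("scene","top"):
    p=bot.camera(c)
    for d in bot.regions_of(p,"weight"):
        C=cloud(p,d["mask"])
        if len(C) and np.hypot(*(np.median(C,0)[:2]-[.60,.04]))<.07:
            print(c,d["p"],len(C),np.percentile(C,3,axis=0),np.percentile(C,97,axis=0))
    for d in bot.place_of(p,"weight"):
        X=w(p,d["xyz"]); 
        if X[2]>.05: print("place",d["p"],X)
    cv2.imwrite(f"pics/m_{c}.png",p["pixels"])
E
python3 m.py
python3 - <<'E'
import cv2
a=cv2.imread("pics/m_scene.png");cv2.imwrite("pics/c2.png",cv2.resize(a[120:320,180:420],None,fx=3,fy=3))
E
```

```text
5.475 [0.5998 0.0439 0.1878] [ 0.149   0.9888  0.0001 -0.0008] [-0.8314 -0.5301 -3.633 ] 0.022071678889221076 59.345521330833435
scene 0.64 627 [0.5788 0.023  0.1721] [0.6254 0.0715 0.2176]
place 0.91 [0.5965 0.046  0.1755]
```

View pics/c2.png

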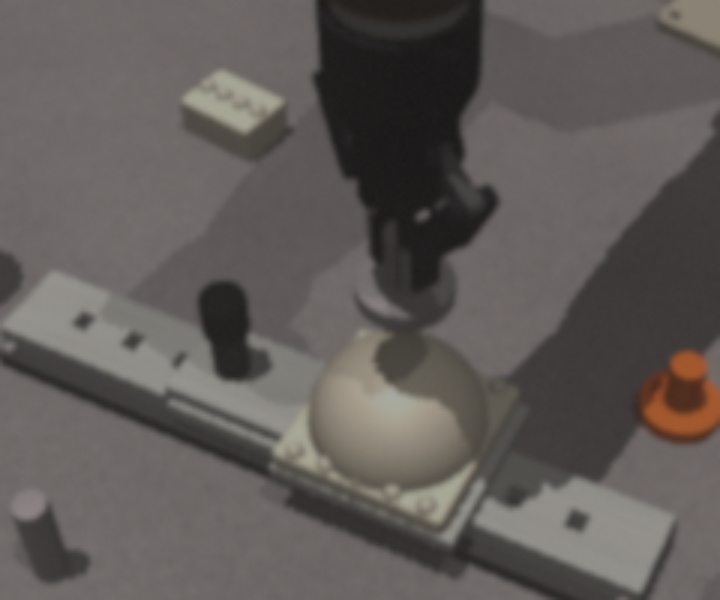

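Emit:
carry_out(
  increments=[1,-0.23,-0.16,0.8,0,1,0,0,1.4,0,1,0,0,1.4,0,1,0,0,0.8,0,1,0,0,0,0],
)

```text
clock: 6.4
eef_pos: [0.6015, 0.041, 0.1429]
tool_rot: [0.149, 0.989, -0.0, -0.001]
ft_force: [-0.6, -0.7, -2.6]
grip_width: 0.0222
grasp_force: 59.3
```

```bash
cat > f.py <<'E'
from h import *
from scipy.optimize import least_squares
np.set_printoptions(precision=4,suppress=True)
o=bot.get_obs(); print(o["clock"],o["eef_pos"],o["ft_force"])
p=bot.camera("scene"); C=cloud(p,np.ones((480,640),bool))
s=C[(np.hypot(C[:,0]-.604,C[:,1]-.04)<.06)&(C[:,2]>.07)&(C[:,2]<.108)&(C[:,0]>.6)]
f=least_squares(lambda q:np.linalg.norm(s-q,axis=1)-.055,[.604,.04,.06],loss="soft_l1",f_scale=.002)
print("dome",f.x,len(s))
for d in bot.regions_of(p,"weight"):
    m=d["mask"].astype(np.uint8); K=cloud(p,cv2.erode(m,np.ones((2,2)))>0)
    if len(K) and np.hypot(*(np.median(K,0)[:2]-[.60,.04]))<.07:
        zb=o["eef_pos"][2]-.019
        print("w z",np.percentile(K[:,2],[2,50,98]),len(K))
        t=K[(K[:,2]<zb+.0105)&(K[:,2]>zb-.002)]   # rim side wall
        g=least_squares(lambda q:np.hypot(*(t[:,:2]-q).T)-.028,[.602,.041],loss="soft_l1",f_scale=.001)
        print("rim",len(t),g.x,np.abs(g.fun).mean())
cv2.imwrite("pics/m2.png",cv2.resize(p["pixels"][120:320,180:420],None,fx=3,fy=3))
E
python3 f.py
```

```text
6.4 [0.6015 0.041  0.1429] [-0.6245 -0.7077 -2.6382]
dome [0.6018 0.0409 0.0609] 1347
w z [0.1259 0.1367 0.1725] 490
rim 104 [0.5996 0.0411] 0.0005948796645506282
```

View pics/m2.png

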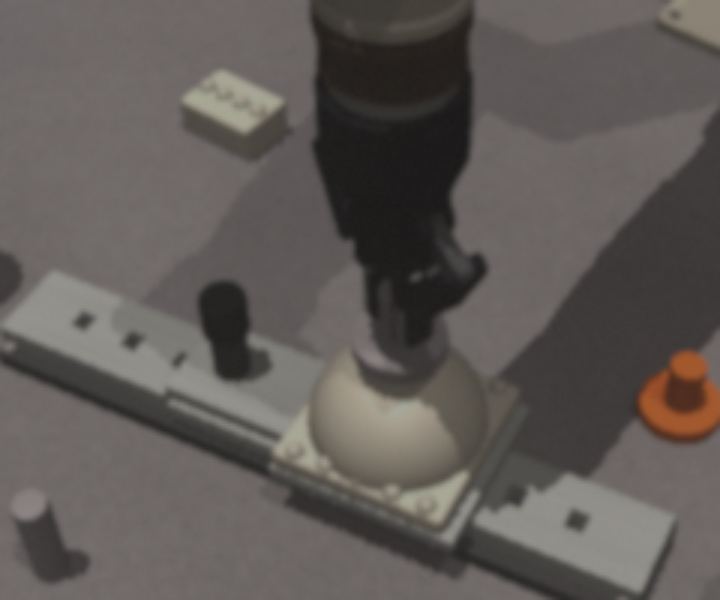

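The weight hangs centred over the dome within about 1–2 mm. I'll nudge it and lower it to contact.

Emit:
carry_out(
  increments=[1,-0.11,0.04,0.3,0,1,0,0,0.3,0,1,0,0,0.1,0,1,0,0,0,0,1,0,0,0,0],
)

```text
clock: 7.12
eef_pos: [0.6035, 0.0412, 0.1374]
tool_rot: [0.149, 0.989, 0.0, 0.0]
ft_force: [-0.0, 0.4, -3.6]
grip_width: 0.0223
grasp_force: 59.3
```

Emit:
carry_out(
  increments=[1,0,0,0.05,0,1,0,0,0.05,0,1,0,0,0,0,1,0,0,0,0,1,0,0,0,0],
)

```text
clock: 7.75
eef_pos: [0.6035, 0.0411, 0.1363]
tool_rot: [0.149, 0.989, 0.0, 0.0]
ft_force: [1.0, -1.1, -3.9]
grip_width: 0.0219
grasp_force: 59.3
```

Emit:
carry_out(
  increments=[1,0,0,0.06,0,1,0,0,0,0,1,0,0,0.06,0,1,0,0,0,0,1,0,0,0,0],
)

```text
clock: 8.38
eef_pos: [0.6035, 0.0411, 0.1351]
tool_rot: [0.149, 0.989, 0.0, 0.0]
ft_force: [-0.4, -1.1, -3.6]
grip_width: 0.0224
grasp_force: 59.3
```

Emit:
carry_out(
  increments=[1,0,0,0.05,0,1,0,0,0,0,1,0,0,0,0,1,0,0,0,0,1,0,0,0,0],
)

```text
clock: 9.0
eef_pos: [0.6035, 0.0411, 0.1346]
tool_rot: [0.149, 0.989, -0.0, 0.0]
ft_force: [-0.1, -0.7, -4.2]
grip_width: 0.0223
grasp_force: 59.3
```

Emit:
carry_out(
  increments=[1,0,0,0.05,0,1,0,0,0,0,1,0,0,0.05,0,1,0,0,0,0,1,0,0,0,0],
)

```text
clock: 9.62
eef_pos: [0.6036, 0.0411, 0.1342]
tool_rot: [0.149, 0.989, 0.0, 0.0]
ft_force: [-2.0, 0.2, 1.8]
grip_width: 0.0223
grasp_force: 59.4
```

Emit:
carry_out(
  increments=[1,0,0,0.04,0,1,0,0,0,0,1,0,0,0,0,1,0,0,0,0,1,0,0,0,0],
)

```text
clock: 10.25
eef_pos: [0.6037, 0.0411, 0.1341]
tool_rot: [0.149, 0.989, 0.0, 0.001]
ft_force: [-2.3, -0.4, 5.1]
grip_width: 0.0226
grasp_force: 59.9
```

```bash
python3 -c "
from h import *
o=bot.get_obs();print(o['ft_force'],o['ft_torque'])"; sed -i 's/^cv2.imwrite.*//' f.py; python3 f.py
```

```text
[-2.27716443 -0.37174449  5.13783285] [-0.16540826  0.62027217  0.01984324]
10.25 [0.6037 0.0411 0.1341] [-2.2772 -0.3717  5.1378]
dome [0.6018 0.041  0.0609] 1357
w z [0.1181 0.1278 0.1514] 392
rim 89 [0.6019 0.0412] 0.0008380946303170309
```

Emit:
carry_out(
  increments=[1,0,0,-0.07,0,1,0,0,0,0,1,0,0,0,0,1,0,0,0,0,1,0,0,0,0],
)

```text
clock: 10.98
eef_pos: [0.6036, 0.0411, 0.1341]
tool_rot: [0.149, 0.989, 0.0, 0.0]
ft_force: [-1.8, -0.1, 5.1]
grip_width: 0.0222
grasp_force: 59.8
```

```bash
python3 -c "
from h import *
o=bot.get_obs();print(o['ft_force'],o['ft_torque'])"
```

```text
[-1.82747757 -0.0588534   5.13077077] [-0.02107914  0.38427435 -0.00130287]
```

Emit:
carry_out(
  increments=[1,0,0,-0.05,0,1,0,0,0,0,1,0,0,0,0,1,0,0,0,0,1,0,0,0,0],
)

```text
clock: 11.6
eef_pos: [0.6035, 0.0411, 0.1342]
tool_rot: [0.149, 0.989, -0.0, -0.0]
ft_force: [-0.1, 0.0, 0.6]
grip_width: 0.0222
grasp_force: 59.8
```

Emit:
carry_out(
  increments=[2.5,0,0,0,0,2.8,0,0,0,0,3.3,0,0,0,0,4,0,0,0,0,4.5,0,0,0,0],
)

```text
clock: 12.22
eef_pos: [0.6035, 0.0411, 0.1344]
tool_rot: [0.149, 0.989, 0.0, 0.0]
ft_force: [0.6, 0.2, -0.0]
grip_width: 0.045
grasp_force: 0.0
```

```bash
echo 'cv2.imwrite("pics/m3.png",cv2.resize(p["pixels"][120:320,180:420],None,fx=3,fy=3))'>>f.py; python3 f.py
```

```text
12.225 [0.6035 0.0411 0.1344] [ 0.6007  0.1637 -0.0167]
dome [0.6019 0.0409 0.0607] 1343
w z [0.1162 0.1283 0.1656] 510
rim 99 [0.6015 0.0415] 0.0005804497975910383
```

View pics/m3.png

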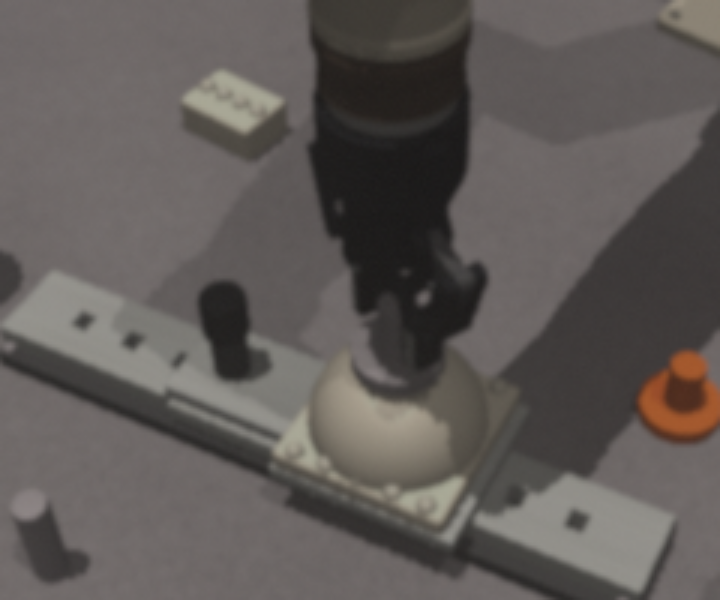

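Emit:
carry_out(
  increments=[4.5,0,0,-0.5,0,4.5,0,0,-1,0,4.5,0,0,-1.5,0,4.5,0,0,-2.2,0,4.5,0,0,-1.8,0],
)

```text
clock: 12.95
eef_pos: [0.604, 0.0412, 0.2067]
tool_rot: [0.149, 0.989, 0.0, 0.001]
ft_force: [0.5, 0.2, -0.6]
grip_width: 0.045
grasp_force: 0.0
```

Emit:
carry_out(
  increments=[5.5,-0.5,-0.9,0,0,5.5,-1.5,-2.6,0,0,5.5,-1.8,-3.1,0,0,5.5,-1.5,-2.6,0,0,5.5,-0.63,-1.18,0,0],
)

```text
clock: 13.58
eef_pos: [0.6293, -0.0777, 0.2036]
tool_rot: [0.15, 0.989, -0.0, -0.001]
ft_force: [-0.0, -0.5, 0.0]
grip_width: 0.055
grasp_force: 0.0
```

Emit:
carry_out(
  increments=[5.5,0,0,0,0.175,5.5,0,0,0,0.175,5.5,0,0,0,0.175,5.5,0,0,0,0.175,5.5,0,0,0,0.175],
)

```text
clock: 14.2
eef_pos: [0.6292, -0.0752, 0.2041]
tool_rot: [0.556, 0.831, -0.0, -0.0]
ft_force: [-0.5, 0.3, 0.1]
grip_width: 0.0546
grasp_force: 0.0
```

Emit:
carry_out(
  increments=[5.5,0,0,0,0.175,5.5,0,0,0,0,5.5,0,0,0,0,5.5,0,0,0,0,5.5,0,0,0,0],
)

```text
clock: 14.82
eef_pos: [0.6294, -0.0755, 0.2044]
tool_rot: [0.625, 0.781, 0.0, -0.0]
ft_force: [0.7, 0.6, -0.2]
grip_width: 0.055
grasp_force: 0.0
```

```bash
sed -i 's/m3.png/m4.png/' f.py; python3 f.py; python3 -c "
from h import *
o=bot.get_obs();print(o['eef_pos'],R.from_quat(o['tool_rot']).as_matrix().round(3),o['joint_pos'])
p=bot.camera('scene');C=cloud(p,np.ones((480,640),bool))
k=C[(np.hypot(C[:,0]-.6284,C[:,1]+.0756)<.025)&(C[:,2]>.083)&(C[:,2]<.115)];t=k[abs(k[:,2]-.111)<.004]
print('knob',len(t),(t.min(0)+t.max(0))/2,np.ptp(t,axis=0))"
```

```text
14.825 [ 0.6294 -0.0755  0.2044] [ 0.6792  0.5991 -0.2177]
dome [0.6018 0.0409 0.061 ] 1349
w z [0.1181 0.1288 0.1653] 789
rim 0 [0.602 0.041] nan
[ 0.62944476 -0.07556838  0.20440214] [[-0.22   0.976 -0.   ]
 [ 0.976  0.22   0.   ]
 [ 0.    -0.    -1.   ]] [-1.19488419e-01  5.24148989e-01  3.53789596e-01  1.40046318e+00
  9.75628576e-06  1.22989389e+00]
knob 177 [ 0.62813582 -0.07552099  0.1108898 ] [0.02941848 0.0307693  0.00754185]f.py:16: RuntimeWarning: Mean of empty slice.
  print("rim",len(t),g.x,np.abs(g.fun).mean())
  ret = ret.dtype.type(ret / rcount)
```

View pics/m4.png

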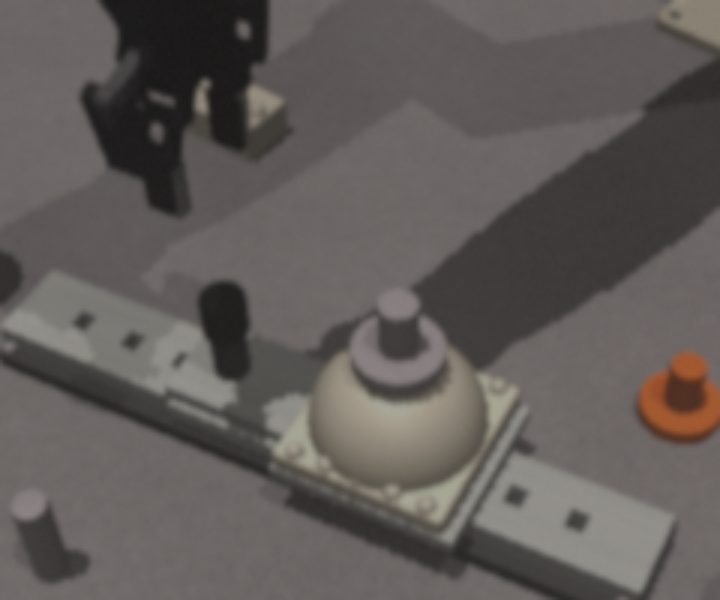

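Emit:
carry_out(
  increments=[5.5,0,0,1.5,0,5.5,0,0,3,0,5.5,0,0,3,0,5.5,0,0,2.5,0,5.5,0,0,1.5,0],
)

```text
clock: 15.6
eef_pos: [0.628, -0.0754, 0.0868]
tool_rot: [0.625, 0.781, -0.001, -0.001]
ft_force: [0.6, 0.4, 0.4]
grip_width: 0.055
grasp_force: 0.0
```

Emit:
carry_out(
  increments=[5.5,0,0,1.1,0,5.5,0,0,0,0,3.6,0,0,0,0,3.3,0,0,0,0,3.1,0,0,0,0],
)

```text
clock: 16.23
eef_pos: [0.629, -0.0758, 0.0792]
tool_rot: [0.625, 0.781, -0.0, 0.0]
ft_force: [-2.8, -0.3, 2.9]
grip_width: 0.0311
grasp_force: 1.6
```

Emit:
carry_out(
  increments=[2.9,0,0,0,0,2.6,0,0,0,0,2,0,0,0,0,2,0,0,0,0,2,0,0,0,0],
)

```text
clock: 16.85
eef_pos: [0.6285, -0.076, 0.0794]
tool_rot: [0.625, 0.781, -0.001, -0.0]
ft_force: [-5.1, -2.1, 6.8]
grip_width: 0.0289
grasp_force: 58.6
```

Emit:
carry_out(
  increments=[2,0,-0.05,-0.1,0,2,0,0,-0.2,0,2,0,0,-0.2,0,2,0,0,-0.2,0,2,0,0,-0.2,0],
)

```text
clock: 17.48
eef_pos: [0.6284, -0.0758, 0.0869]
tool_rot: [0.625, 0.781, -0.001, -0.001]
ft_force: [-2.3, -2.0, -5.8]
grip_width: 0.0285
grasp_force: 59.5
```

Emit:
carry_out(
  increments=[2,0,0,-0.2,0,2,0,0,-0.2,0,2,0,0,-0.2,0,2,0,0,-0.2,0,2,0,0,-0.1,0],
)

```text
clock: 18.1
eef_pos: [0.6285, -0.0757, 0.0963]
tool_rot: [0.625, 0.781, -0.0, -0.0]
ft_force: [-3.3, -2.9, -7.0]
grip_width: 0.0288
grasp_force: 59.5
```

Emit:
carry_out(
  increments=[2,0,0,-0.1,0,2,0,0,0,0,2,0,0,0,0,2,0,0,0,0,2,0,0,0,0],
)

```text
clock: 18.73
eef_pos: [0.6285, -0.0757, 0.0971]
tool_rot: [0.625, 0.781, -0.0, -0.0]
ft_force: [-4.3, -2.4, -6.6]
grip_width: 0.0286
grasp_force: 59.6
```

Emit:
carry_out(
  increments=[2,-0.03,0,0,0,2,-0.06,0,0,0,2,-0.1,0,0,0,2,-0.14,0,0,0,2,-0.16,0,0,0],
)

```text
clock: 19.35
eef_pos: [0.6293, -0.0794, 0.097]
tool_rot: [0.625, 0.781, 0.0, -0.001]
ft_force: [-4.8, 0.7, -6.4]
grip_width: 0.0286
grasp_force: 59.6
```

Emit:
carry_out(
  increments=[2,-0.16,0,0,0,2,-0.16,0,0,0,2,-0.16,0,0,0,2,-0.16,0,0,0,2,-0.16,0,0,0],
)

```text
clock: 19.98
eef_pos: [0.631, -0.0872, 0.0969]
tool_rot: [0.625, 0.781, 0.0, -0.001]
ft_force: [-5.8, 0.8, -7.4]
grip_width: 0.0284
grasp_force: 59.6
```

Emit:
carry_out(
  increments=[2,-0.16,0,0,0,2,-0.16,0,0,0,2,-0.16,0,0,0,2,-0.16,0,0,0,2,-0.16,0,0,0],
)

```text
clock: 20.6
eef_pos: [0.6328, -0.095, 0.0969]
tool_rot: [0.625, 0.781, 0.0, -0.001]
ft_force: [-6.2, 0.0, -7.4]
grip_width: 0.0286
grasp_force: 59.6
```

Emit:
carry_out(
  increments=[2,-0.16,-0.02,0,0,2,-0.16,0,0,0,2,-0.16,-0.02,0,0,2,-0.16,0,0,0,2,-0.16,0,0,0],
)

```text
clock: 21.22
eef_pos: [0.6346, -0.1037, 0.0972]
tool_rot: [0.625, 0.781, -0.0, -0.0]
ft_force: [-4.9, 0.9, -7.5]
grip_width: 0.0287
grasp_force: 59.6
```

Emit:
carry_out(
  increments=[2,-0.16,0,0,0,2,-0.16,0,0,0,2,-0.16,0,0,0,2,-0.14,0,0,0,2,-0.12,0,0,0],
)

```text
clock: 21.85
eef_pos: [0.6363, -0.1111, 0.0973]
tool_rot: [0.625, 0.781, -0.0, -0.0]
ft_force: [-6.1, 1.1, -8.4]
grip_width: 0.0286
grasp_force: 59.6
```

Emit:
carry_out(
  increments=[2,-0.1,0,0,0,2,-0.08,0,0,0,2,-0.05,0,0,0,2,0,0,0,0,2,0,0,0,0],
)

```text
clock: 22.48
eef_pos: [0.6368, -0.1134, 0.0973]
tool_rot: [0.625, 0.781, -0.0, -0.0]
ft_force: [-5.4, -0.2, -6.8]
grip_width: 0.0286
grasp_force: 59.6
```

Run:
```python
from h import *
o=bot.get_obs();d=np.array(o["eef_pos"])-[.6285,-.0757,.0971];u=np.array([-.22,.9755,0])
print(o["eef_pos"],"along",d@u,"across",d@[.9755,.22,0],o["ft_force"])
p=bot.camera("scene")
cv2.imwrite("pics/m5.png",cv2.resize(p["pixels"][120:320,180:420],None,fx=3,fy=3))
```

```text
[ 0.63680767 -0.11338845  0.09726617] along -0.03859277096756094 across -0.0001873267646959071 [-5.4194331  -0.15934853 -6.83413332]
```

View pics/m5.png

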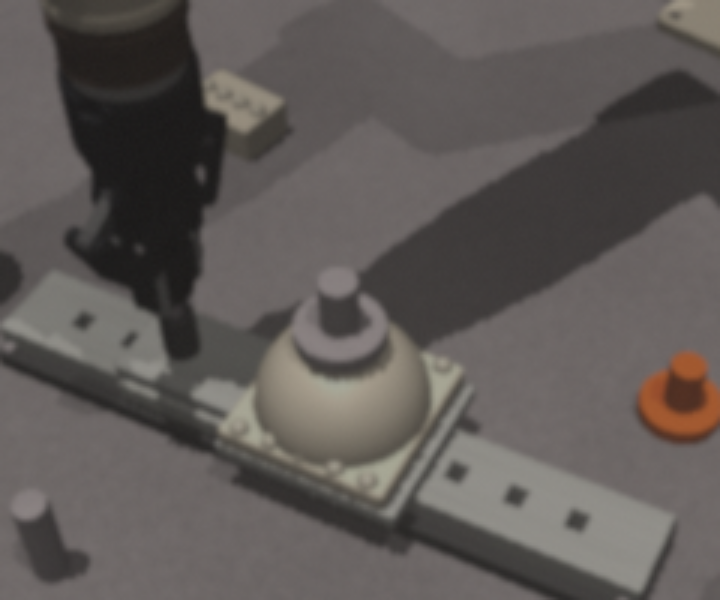

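Emit:
carry_out(
  increments=[2,-0.05,0,0,0,2,-0.07,0,0,0,2,-0.03,0,0,0,2,0,0,0.1,0,2,0,0,0.15,0],
)

```text
clock: 23.15
eef_pos: [0.6372, -0.1149, 0.0948]
tool_rot: [0.625, 0.781, -0.0, -0.0]
ft_force: [-5.0, 0.8, -6.3]
grip_width: 0.0285
grasp_force: 59.6
```

Emit:
carry_out(
  increments=[2,0,0,0.15,0,2,0,0,0.15,0,2,0,0,0.15,0,2,0,0,0.15,0,2,0,0,0.1,0],
)

```text
clock: 23.78
eef_pos: [0.6372, -0.1149, 0.0879]
tool_rot: [0.625, 0.781, -0.0, -0.0]
ft_force: [-6.1, -0.5, -6.0]
grip_width: 0.0282
grasp_force: 59.7
```

Emit:
carry_out(
  increments=[2,0,0,0.15,0,2,0,0,0.15,0,2,0,0,0.15,0,2,0,0,0.15,0,2,0,0,0.1,0],
)

```text
clock: 24.4
eef_pos: [0.6372, -0.1149, 0.0811]
tool_rot: [0.625, 0.781, -0.0, -0.0]
ft_force: [-5.5, 1.0, -5.1]
grip_width: 0.0289
grasp_force: 59.8
```

Emit:
carry_out(
  increments=[2,0,0,0.1,0,2,0,0,0.1,0,2,0,0,0.05,0,2,0,0,0,0,2,0,0,0,0],
)

```text
clock: 25.02
eef_pos: [0.6372, -0.1152, 0.0795]
tool_rot: [0.625, 0.781, -0.0, 0.0]
ft_force: [-7.3, 0.1, -1.6]
grip_width: 0.0287
grasp_force: 60.1
```

Force is dropping near the home height. I'll press a bit more to be sure it is seated.

Emit:
carry_out(
  increments=[2,0,0,0.05,0,2,0,0,0.05,0,2,0,0,0.03,0,2,0,0,0,0,2,0,0,0,0],
)

```text
clock: 25.65
eef_pos: [0.6374, -0.1155, 0.0795]
tool_rot: [0.625, 0.781, -0.0, 0.001]
ft_force: [-9.4, 1.1, 3.0]
grip_width: 0.0286
grasp_force: 60.6
```

Run:
```python
from h import *
np.set_printoptions(precision=4,suppress=True)
o=bot.get_obs();print(o["eef_pos"],o["ft_force"],o["clock"])
p=bot.camera("scene")
for n in("weight","crown","knob_top"):
    for d in bot.place_of(p,n)[:4]: print(n,d["p"],w(p,d["xyz"]))
C=cloud(p,np.ones((480,640),bool))
s=C[(np.hypot(C[:,0]-.611,C[:,1]-.001)<.06)&(C[:,2]>.07)&(C[:,2]<.108)&(C[:,0]>.61)]
from scipy.optimize import least_squares
print("dome",least_squares(lambda q:np.linalg.norm(s-q,axis=1)-.055,[.611,.001,.06],loss="soft_l1",f_scale=.002).x)
cv2.imwrite("pics/m6.png",cv2.resize(p["pixels"][120:320,180:420],None,fx=3,fy=3))
```

```text
[ 0.6374 -0.1155  0.0795] [-9.3763  1.1267  2.9627] 25.65
weight 0.97 [0.4432 0.3501 0.0051]
weight 0.91 [0.3629 0.3042 0.0009]
weight 0.86 [0.6108 0.0064 0.1171]
weight 0.85 [0.4466 0.1478 0.0029]
crown 0.85 [0.6113 0.0004 0.1176]
knob_top 0.46 [ 0.6371 -0.1192  0.1134]
knob_top 0.36 [0.6126 0.0021 0.1176]
dome [0.6104 0.0015 0.061 ]
```

View pics/m6.png

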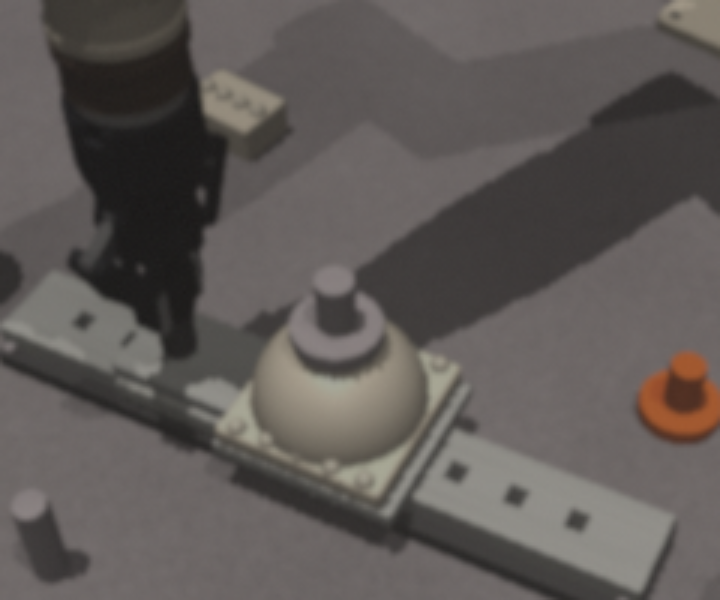

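The weight is upright on the dome and the pin is bottomed: same height as at the first grip, with force now reversed. I'll relieve the side load and settle.

Emit:
carry_out(
  increments=[2,0,-0.05,0.03,0,2,0,0,0,0,2,0,0,0,0,2,0,0,0,0,2,0,0,0,0],
)

```text
clock: 26.48
eef_pos: [0.6374, -0.1156, 0.0795]
tool_rot: [0.625, 0.781, 0.0, 0.001]
ft_force: [-8.6, -0.4, 2.9]
grip_width: 0.0289
grasp_force: 60.7
```

```bash
python3 -c "
from h import *
o=bot.get_obs();print(o['eef_pos'],o['ft_force'],o['joint_vel'])
print(bot.job_done())"
```

```text
[ 0.63738354 -0.11559535  0.07946086] [-8.607165   -0.37963754  2.94294726] [ 0.0018101   0.00027105  0.00150787 -0.0013888   0.0004894  -0.00090465]
the job is handed in; nothing more can be done
None
```

I handed the job in at about 26.5 s: the weight is balanced on the crown, the carriage is one hole (about 40 mm) nearer the lamp with the pin home by height and force, the knob is still gripped, and I didn't touch the jar, offcut or dowel.

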